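# Load the tube into the spring nest

### The job

Load the short round tube into the spring-loaded nest: push the sprung plunger back with one end of the tube, then tip the other end down behind the fixed stop, so that the tube lies fully down in both V saddles, held between plunger and stop. Let go of it, and leave the U-channel offcut where it lies.

Things in the scene. Friction and masses are not known exactly. Their poses are not given: they have to be found in the camera images.
- tube_mid (a point): Centre of the loose plain grey steel tube, 42 mm outside diameter, 110 mm long, 0.19 kg, lying on the table (it can roll). y = the tube's axis; both ends alike. Grip it across the diameter at mid-length: in the nest, fingers have room only between the saddles. Loaded, its underside lies on the saddles, 16 mm above the table, 6 mm above the nest's base plate.
- bay_mid (a point): Where the tube's centre ends up, 37 mm above table, in the nest (fixed; base plate 90x220x10 mm). y = bay axis, level, to the plunger; z up. Along y: fixed stop's face -55 mm (14 thick, 50 wide, top 9 mm above this point); free plunger face +43; 30-degree V saddles at -47..-28 and +26..+40 (59 wide, tops 7 mm below this point), open between; spring housing +94..+134, top 12 mm above.
- plunger (a joint): Sprung square-faced plate (44 wide, 8 thick, from 19 mm below to 9 mm above bay_mid): travel in m along the bay's +y, 0 free, limit 0.040; 3 N at 0 plus 0.18 N/mm. Free gap to the stop 98 mm: a level tube cannot drop in. A tube sloped 20 to 25 degrees enters; tip it down with the plunger 0.018 to 0.035 back. 0.012 when loaded.
- channel: A bystander: loose dark U-channel offcut, 28 x 100 x 13 mm, origin at the centre of its underside, y along its length. Leave it alone.

How it is judged:
By the outcome, as a careful person would: the job done as asked, in the order asked, and still so for the second after the job is handed in, with the robot touching nothing.
It also fails if it takes over 38 s, if anything falls off the work surface, if the arm or the gripper's body presses on something with over 40 N, if the wrist force passes 120 N, or if a joint passes its speed limit or range.

### The arm

A 7-joint arm with a two-finger parallel gripper is mounted at the origin on a cart in front of the work surface, level with it; the furniture and walls round the work are solid. World frame = base frame: x ahead of the robot, y to its left, z up, the work surface at z = 0. Lengths are in m, angles in rad, forces in N, time in s.
With the tool pointing down it reaches from about 0.425 to 0.875 m from the base axis. Payload 9.9 kg.
Tool frame: the origin (TCP) lies at the very end of the fingers, on their centre line; the grasp point (between the pads) lies 19 mm behind it; z points along the fingers, y is the line along which they close (so a half turn about z gives the same grasp; the last joint's range is limited). The gripper opens to 85 mm and grips with 20 to 120 N. Pads are 22 mm wide; open, the fingers measure 114 mm over their backs; the gripper's body (76 mm by 85 mm) begins 54 mm behind the grasp point. The pads swing forward as they close: fully open they stand 13 mm farther back than shut.
Start: joints at [1.093, 0.576, 0.025, 1.437, -0.015, 1.129, -0.057], TCP at [0.259, -0.623, 0.231] pointing down, gripper open.
Joint ranges: [-2.76, 2.76], [-0.34, 2.15], [-1.52, 1.57], [0.19, 2.46], [-1.09, 4.23], [0.17, 1.99], [-2.82, 2.82]. Speed limits (rad/s): [2.22, 2.22, 3.01, 3.01, 3.14, 3.14, 3.14].

### API

Orientations are given as a 3x3 rotation matrix whose columns are the frame's x, y, z axes.
In Python, from station import bot, workorder, grab_frame gives the robot as it stands (bot), with the cameras as plain functions and the job (workorder).
- The arm moves only by the shell command python3 nudge.py FILE [FORCE], which reads ROWS from the file FILE. ROWS is a JSON object with one list for each field, all of the same length, 1 to 5, a row being the entries at one place: finger_gap (the opening from 0.0 (shut) to 1.0 (fully open)), sx, sy, sz (the shift in m), rz (a turn about the tool's z in rad); each row is the pose to reach, as a shift and turn from the pose commanded when the command began, along the tool's axes at that moment; what a row does not reach only later rows make up. A row lasts 1/12 s, in which the tool goes at most 0.0417 m and 0.125 rad, less where a joint would pass 70% of its speed; a pose out of reach is approached as far as the arm can. The fingers move at their own pace and stop on an object; FORCE is the grip in N (left out, the last holds). Time passes only in rows, so rows that do not move let the fingers close. It prints the time, the measured TCP pose, the force, the opening and the grip force at its end. Input that does not fit is refused with a message, and nothing moves.
- bot.state(): the state, without advancing time (a new reading comes with each control period).
- grab_frame(name): name is "side" or "top" or "wrist"; returns a dict with "img" (420x560x3 uint8, red, green, blue), "K" (3x3 intrinsics, pixels), "dist_coeffs" ([k1, k2, p1, p2, k3] as OpenCV has them; the pictures are not rectified), "R" (3x3) and "t" (3): a world point X has camera coordinates R X + t. Camera axes: x right, y down, z forward; pixel columns grow to the right and rows downward; lengths in m; the calibration is good to about 2 mm. A picture is of the moment at which its call begins. There is no depth.
- workorder.job_done(): hands the job in; it is judged then, once.
The state is a dict: "t": time; "qpos": joint angles; "qd": joint speeds; "joint_efforts": joint torques, N m; "tool_pos": TCP position; "orientation": TCP orientation; "contact_force": force on the tool from outside, world axes, zero at the start; "ft_torque": the same for the moment, N m; "gripper_width": opening from 0.0 (shut) to 1.0 (fully open); "grasp_force": force on a finger pad.
Only numpy, scipy, OpenCV 4.12 (cv2) and the standard library are available. Lean on these libraries where they do the work, as an engineer would, in place of code of your own. Each camera call takes 0.05 s, during which the arm holds its last target. There are 200 camera calls.

## Working session

There is one attempt and no reset: what is moved stays moved. The work goes in short steps, Python scripts to look and compute and a shell command to move; the robot and the scene stay as the last step left them, time stands still between calls to the robot, and variables do not carry over. Pictures are saved under pics/ and viewed, at most 10 in all, crops included, and the job is handed in when it is done.

```bash
ls; mkdir -p pics; python3 - <<'E'
from station import bot, workorder, grab_frame
import cv2,numpy as np
s=bot.state();print(s['t'],s['tool_pos'],s['orientation'])
for n in("side","top"):
    f=grab_frame(n);cv2.imwrite(f'pics/{n}0.png',f['img'][:,:,::-1]);print(n,f['K'],f['dist_coeffs'],f['R'],f['t'])
E
```

```text
nudge.py
pics
station.py
0.0 [ 0.25886308 -0.62291898  0.23045944] [[ 9.23426152e-01  3.83775536e-01 -6.92401898e-04]
 [ 3.83776152e-01 -9.23424996e-01  1.46318198e-03]
 [-7.78477728e-05 -1.61686784e-03 -9.99998690e-01]]
side [[461.94805837   0.         285.39038586]
 [  0.         461.94805837 206.48306105]
 [  0.           0.           1.        ]] [-0.15347114  0.          0.          0.          0.        ] [[ 0.86544558 -0.50080122  0.01421547]
 [-0.22478595 -0.41350258 -0.88231904]
 [ 0.44774459  0.76040368 -0.47043706]] [-0.40209562  0.25044805  0.50977136]
top [[518.54738134   0.         267.15987233]
 [  0.         518.54738134 202.85409545]
 [  0.           0.           1.        ]] [-0.09214862  0.          0.          0.          0.        ] [[ 0.0038513  -0.99996596 -0.00729684]
 [-0.99277497 -0.00294829 -0.11995488]
 [ 0.11992928  0.0077061  -0.99275253]] [0.1807222  0.54546558 0.95426949]
```

View pics/top0.png

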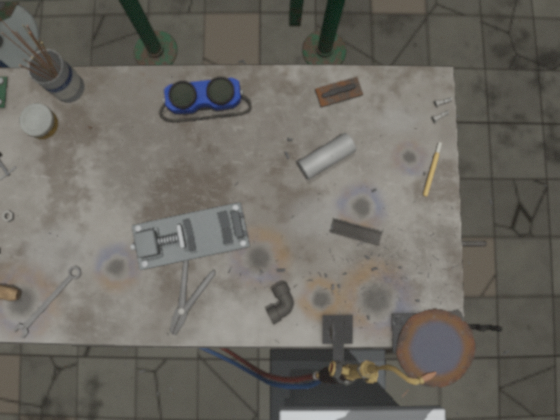

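View pics/side0.png

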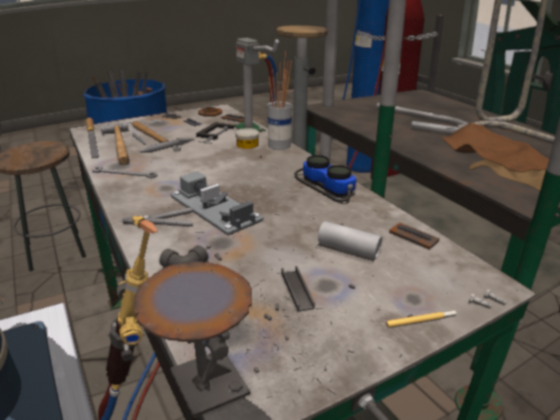

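Top view: the tube is at about (326,156) and the channel at (356,232). The nest plate is at about (190,236), with the housing at left (147,243) and the stop at right (238,222). Now I'll zoom in for the measurements.

```bash
cat > h.py <<'E'
import cv2,numpy as np
from station import bot, workorder, grab_frame
def ray(f,uv,z):
    "pixels -> world points on plane height z"
    p=cv2.undistortPoints(np.float64(uv).reshape(-1,1,2),f['K'],np.float64(f['dist_coeffs']))[:,0]
    R,t=np.array(f['R']),np.array(f['t']);C=-R.T@t
    d=np.c_[p,np.ones(len(p))]@R
    return C+d*((z-C[2])/d[:,2])[:,None]
def proj(f,X):
    return cv2.projectPoints(np.float64(X).reshape(-1,1,3),cv2.Rodrigues(np.array(f['R']))[0],np.float64(f['t']),f['K'],np.float64(f['dist_coeffs']))[0][:,0]
E
python3 - <<'E'
from h import *
a=cv2.imread('pics/top0.png')
c1=cv2.resize(a[195:275,125:255],None,fx=6,fy=6,interpolation=cv2.INTER_CUBIC)
cv2.imwrite('pics/nest.png',c1)
c2=cv2.resize(a[125:190,285:370],None,fx=5,fy=5,interpolation=cv2.INTER_CUBIC)
b=cv2.imread('pics/side0.png')
c3=cv2.resize(b[165:235,160:270],None,fx=5,fy=5,interpolation=cv2.INTER_CUBIC)
cv2.imwrite('pics/c23.png',cv2.resize(np.vstack([np.pad(c2,((0,0),(0,125),(0,0))),c3])[:, :],None,fx=.85,fy=.85))
E
```

```text
(no output)
```

View pics/nest.png

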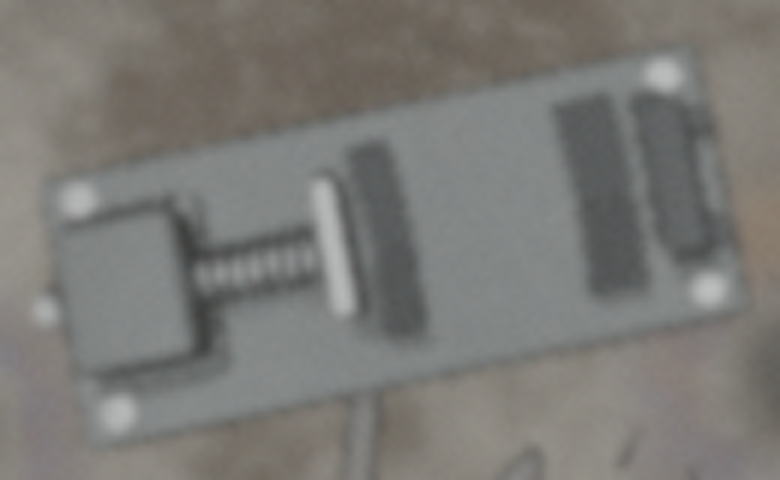

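View pics/c23.png

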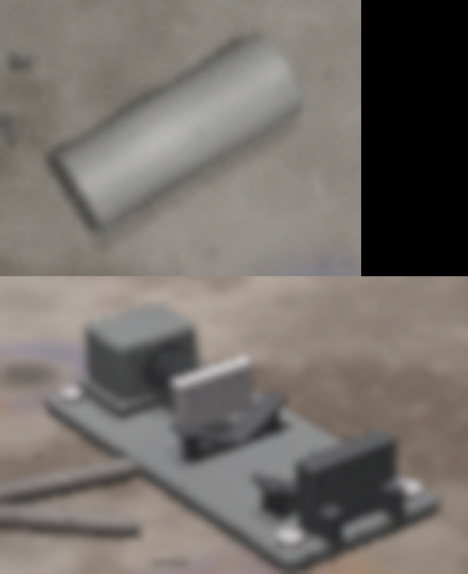

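The nest crop shows the plate corners at (48,180), (688,48), (745,305) and (97,445). The plunger top strip runs from about (325,180) to (350,312). The saddles are centred at about (388,238) and (602,196), and the stop at (678,178). The tube crop shows its end centres at about (74,192) and (273,70).

```bash
python3 - <<'E'
from h import *
np.set_printoptions(precision=4,suppress=True)
f=grab_frame('top')
N=lambda p,z:ray(f,np.array(p)/6.+[125,195]-.4,z)
pl=N([(48,180),(688,48),(745,305),(97,445)],.010)
print('plate',pl, [np.linalg.norm(pl[i]-pl[i-1]) for i in range(4)], pl.mean(0))
ax=(pl[0]+pl[3]-pl[1]-pl[2])[:2];ax/=np.linalg.norm(ax);print('axis y',ax,np.arctan2(ax[1],ax[0]))
sp=N([(350,150),(385,140),(428,330),(390,338)],.030);sm=N([(555,105),(610,95),(650,285),(592,297)],.030)
st=N([(632,97),(680,97),(715,255),(680,262)],.046);pf=N([(335,178),(357,312)],.046);ho=N([(62,222),(165,205),(195,350),(95,375)],.049)
pe=np.array([-ax[1],ax[0]])
for n,q,y0 in(('s+',sp,.033),('s-',sm,-.0375),('plf',pf,.043),('stop',st,-.062),('hous',ho,.114)):
    m=q.mean(0)[:2];print(n,m,'bay est',m-ax*y0,'along',(q[:,:2]-pl.mean(0)[:2])@ax,'lat',(q[:,:2]-pl.mean(0)[:2])@pe)
T=lambda p,z:ray(f,np.array(p)/4.25+[285,125]-.4,z)
t=T([(50,155),(98,230),(300,105),(245,35)],.021);print('tube',t,t.mean(0))
a=(t[0]+t[1]-t[2]-t[3])[:2];print(np.linalg.norm(a)/2,np.arctan2(a[1],a[0]))
# mask-based tube
g=f['img'].astype(int)[110:200,280:375];
m=(g.min(2)>118).astype(np.uint8);c=max(cv2.findContours(m,0,2)[0],key=cv2.contourArea);print(cv2.minAreaRect(c),cv2.contourArea(c))
s=bot.state();print(s['t'],s['tool_pos'])
E
```

```text
plate [[0.504  0.4459 0.01  ]
 [0.548  0.2372 0.01  ]
 [0.4647 0.218  0.01  ]
 [0.4183 0.4272 0.01  ]] [np.float64(0.08776085920178048), np.float64(0.21330386397099668), np.float64(0.08554293352223324), np.float64(0.2142848408176163)] [0.4838 0.3321 0.01  ]
axis y [-0.2113  0.9774] 1.7837107797222889
s+ [0.4842 0.3307] bay est [0.4912 0.2984] along [ 0.005  -0.0065 -0.0084  0.0039] lat [-0.0306 -0.0314  0.0307  0.0307]
s- [0.4985 0.2629] bay est [0.4906 0.2996] along [-0.0619 -0.0797 -0.08   -0.0613] lat [-0.0311 -0.0306  0.0313  0.0312]
plf [0.4814 0.3414] bay est [0.4905 0.2993] along [0.009  0.0101] lat [-0.0209  0.0216]
stop [0.5029 0.2381] bay est [0.4898 0.2987] along [-0.0873 -0.102  -0.1027 -0.0916] lat [-0.0266 -0.0234  0.0273  0.0272]
hous [0.4674 0.4087] bay est [0.4915 0.2972] along [0.0953 0.0625 0.0616 0.0938] lat [-0.0248 -0.0234  0.023   0.0242]
tube [[0.6286 0.1261 0.021 ]
 [0.5938 0.1043 0.021 ]
 [0.6525 0.0107 0.021 ]
 [0.6855 0.0356 0.021 ]] [0.6401 0.0692 0.021 ]
0.10869808047136137 2.1317118439139042
((57.5, 44.5), (89.0, 73.0), 90.0) 4786.0
0.15 [ 0.2589 -0.623   0.2306]
```

```bash
python3 - <<'E'
from h import *
np.set_printoptions(precision=4,suppress=True)
f=grab_frame('top');g=grab_frame('side')
for z in(0,.05,.1,.15,.2,.3): print(z,ray(f,[(436,345)],z)[0],ray(g,[(195,298)],z)[0])
def plan(p,ang,yaw_now=None):
    s=bot.state();R=np.array(s['orientation']);d=R.T@(np.array(p)-s['tool_pos'])
    y=np.arctan2(R[1,0],R[0,0]);print('shift',d,'turn',(y-ang+np.pi)%(2*np.pi)-np.pi)
plan([.6401,.0692,.12],2.132)
E
cat >> h.py <<'E'
def plan(p,ang):
    s=bot.state();R=np.array(s['orientation']);d=R.T@(np.array(p)-s['tool_pos'])
    y=np.arctan2(R[1,0],R[0,0]);print('t',s['t'],'shift',d.round(4),'turn',round((y-ang+np.pi)%(2*np.pi)-np.pi,4),s['contact_force'])
E
```

```text
0 [ 0.2729 -0.1449  0.    ] [0.3419 0.0718 0.    ]
0.05 [ 0.2804 -0.1291  0.05  ] [0.3242 0.0121 0.05  ]
0.1 [ 0.288  -0.1133  0.1   ] [ 0.3064 -0.0476  0.1   ]
0.15 [ 0.2956 -0.0976  0.15  ] [ 0.2886 -0.1074  0.15  ]
0.2 [ 0.3031 -0.0818  0.2   ] [ 0.2708 -0.1671  0.2   ]
0.3 [ 0.3183 -0.0503  0.3   ] [ 0.2353 -0.2865  0.3   ]
shift [ 0.6177 -0.493   0.1113] turn -1.7381947813462495
```

```bash

echo '{"finger_gap": [1, 1, 1, 1, 1], "sx": [0.0325, 0.065, 0.0975, 0.13, 0.16], "sy": [-0.026, -0.052, -0.078, -0.104, -0.128], "sz": [0, 0, 0, 0, 0], "rz": [0, 0, 0, 0, 0]}' > mv.in && python3 nudge.py mv.in
echo '{"finger_gap": [1, 1, 1, 1, 1], "sx": [0.0325, 0.065, 0.0975, 0.13, 0.16], "sy": [-0.026, -0.052, -0.078, -0.104, -0.128], "sz": [0, 0, 0, 0, 0], "rz": [0, 0, 0, 0, 0]}' > mv.in && python3 nudge.py mv.in
echo '{"finger_gap": [1, 1, 1, 1, 1], "sx": [0.0325, 0.065, 0.0975, 0.13, 0.16], "sy": [-0.026, -0.052, -0.078, -0.104, -0.128], "sz": [0, 0, 0, 0, 0], "rz": [0, 0, 0, 0, 0]}' > mv.in && python3 nudge.py mv.in
echo '{"finger_gap": [1, 1, 1, 1, 1], "sx": [0, 0, 0, 0, 0], "sy": [0, 0, 0, 0, 0], "sz": [0, 0, 0, 0, 0], "rz": [-0.125, -0.25, -0.375, -0.5, -0.62]}' > mv.in && python3 nudge.py mv.in
echo '{"finger_gap": [1, 1, 1, 1, 1], "sx": [0, 0, 0, 0, 0], "sy": [0, 0, 0, 0, 0], "sz": [0, 0, 0, 0, 0], "rz": [-0.125, -0.25, -0.375, -0.5, -0.62]}' > mv.in && python3 nudge.py mv.in
python3 -c "from h import *;plan([.6401,.0692,.12],2.132)"
```

```text
t: 0.67
tool_pos: [0.3585, -0.4415, 0.2313]
orientation: [[0.923, 0.384, 0.0], [0.384, -0.923, 0.0], [0.0, -0.0, -1.0]]
contact_force: [1.3, -0.7, -0.9]
gripper_width: 1.002
grasp_force: 0.0
t: 1.08
tool_pos: [0.4571, -0.2618, 0.2315]
orientation: [[0.923, 0.384, 0.001], [0.384, -0.923, 0.0], [0.001, 0.0, -1.0]]
contact_force: [0.1, 0.1, -0.3]
gripper_width: 0.999
grasp_force: 0.0
t: 1.5
tool_pos: [0.5558, -0.082, 0.2315]
orientation: [[0.923, 0.384, 0.0], [0.384, -0.923, 0.0], [0.001, -0.0, -1.0]]
contact_force: [-0.1, -0.7, 0.8]
gripper_width: 0.998
grasp_force: 0.0
t: 1.92
tool_pos: [0.5549, -0.0844, 0.2312]
orientation: [[0.523, 0.852, -0.0], [0.852, -0.523, -0.0], [-0.0, -0.0, -1.0]]
contact_force: [0.2, 1.1, 0.4]
gripper_width: 0.998
grasp_force: 0.0
t: 2.33
tool_pos: [0.5549, -0.0846, 0.2313]
orientation: [[-0.069, 0.998, -0.0], [0.998, 0.069, -0.0], [-0.0, -0.0, -1.0]]
contact_force: [0.4, -0.5, -0.5]
gripper_width: 1.0
grasp_force: 0.0
t 2.3333 shift [0.1476 0.0957 0.1113] turn -0.4921 [ 0.40629884 -0.50235575 -0.5299158 ]
```

```bash

echo '{"finger_gap": [1, 1, 1, 1, 1], "sx": [0.03, 0.06, 0.09, 0.12, 0.1476], "sy": [0.02, 0.04, 0.06, 0.08, 0.0957], "sz": [0, 0, 0, 0.01, 0.03], "rz": [-0.12, -0.24, -0.36, -0.492, -0.492]}' > mv.in && python3 nudge.py mv.in
echo '{"finger_gap": [1, 1, 1], "sx": [0, 0, 0], "sy": [0, 0, 0], "sz": [0.03, 0.03, 0.03], "rz": [0, 0, 0]}' > mv.in && python3 nudge.py mv.in
python3 - <<'E'
from h import *
plan([.6401,.0692,.006],2.132)
f=grab_frame('wrist');cv2.imwrite('pics/w1.png',f['img'][:,:,::-1])
for q in ([.6401,.0692,.021],): print(proj(f,q))
a=2.132;print(proj(f,[[.6401+s*.055*np.cos(a),.0692+s*.055*np.sin(a),.021] for s in(-1,1)]))
E
```

```text
t: 2.75
tool_pos: [0.6436, 0.0709, 0.203]
orientation: [[-0.533, 0.846, 0.005], [0.846, 0.533, 0.001], [-0.001, 0.005, -1.0]]
contact_force: [-0.1, 0.1, -0.0]
gripper_width: 1.001
grasp_force: 0.0
t: 3.0
tool_pos: [0.6401, 0.0683, 0.17]
orientation: [[-0.527, 0.85, -0.004], [0.85, 0.527, -0.001], [0.001, -0.004, -1.0]]
contact_force: [0.0, -0.6, 1.4]
gripper_width: 1.001
grasp_force: 0.0
t 3.0 shift [0.0006 0.001  0.164 ] turn -0.0059 [ 0.03573348 -0.55251317  1.361248  ]
[[277.49642521 190.6623353 ]]
[[277.8018262  244.01868251]
 [277.15391356 130.87296785]]
```

View pics/w1.png

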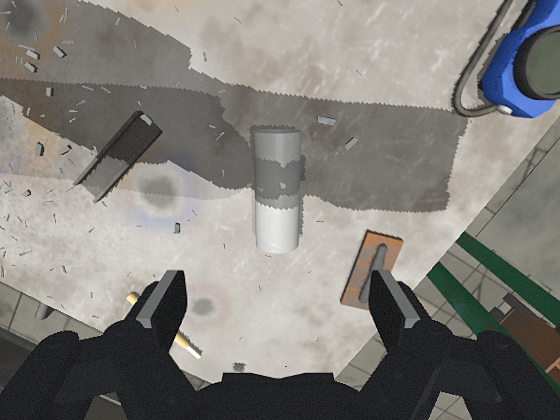

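The wrist view shows the tube running from (277,127) to (278,252), centred and parallel to the tool x axis. That matches the prediction within about 1 mm. Next I descend and grip.

```bash

echo '{"finger_gap": [1, 1, 1, 1, 1], "sx": [0.001, 0.001, 0.001, 0.001, 0.001], "sy": [0.001, 0.001, 0.001, 0.001, 0.001], "sz": [0.04, 0.08, 0.115, 0.14, 0.154], "rz": [0, 0, 0, 0, 0]}' > mv.in && python3 nudge.py mv.in
echo '{"finger_gap": [1, 1, 1, 0.3, 0.3], "sx": [0, 0, 0, 0, 0], "sy": [0, 0, 0, 0, 0], "sz": [0.008, 0.01, 0.01, 0.01, 0.01], "rz": [0, 0, 0, 0, 0]}' > mv.in && python3 nudge.py mv.in 60
echo '{"finger_gap": [0.3, 0.3, 0.3, 0.3, 0.3], "sx": [0, 0, 0, 0, 0], "sy": [0, 0, 0, 0, 0], "sz": [0, 0, 0, 0, 0], "rz": [0, 0, 0, 0, 0]}' > mv.in && python3 nudge.py mv.in 60
```

```text
t: 3.47
tool_pos: [0.6412, 0.0682, 0.0162]
orientation: [[-0.525, 0.851, -0.001], [0.851, 0.525, -0.001], [-0.001, -0.001, -1.0]]
contact_force: [0.7, -0.5, 0.4]
gripper_width: 1.001
grasp_force: 0.0
t: 3.88
tool_pos: [0.6426, 0.0701, 0.0091]
orientation: [[-0.527, 0.85, 0.003], [0.85, 0.527, 0.0], [-0.001, 0.002, -1.0]]
contact_force: [0.9, 0.5, 0.2]
gripper_width: 0.745
grasp_force: 0.0
t: 4.3
tool_pos: [0.6419, 0.07, 0.0085]
orientation: [[-0.527, 0.85, 0.001], [0.85, 0.527, -0.0], [-0.001, 0.001, -1.0]]
contact_force: [-1.7, -1.4, 8.5]
gripper_width: 0.487
grasp_force: 59.8
```

```bash

echo '{"finger_gap": [0.3, 0.3, 0.3, 0.3, 0.3], "sx": [0, 0, 0, 0, 0], "sy": [0, 0, 0, 0, 0], "sz": [-0.03, -0.06, -0.09, -0.11, -0.11], "rz": [0, 0, 0, 0, 0]}' > mv.in && python3 nudge.py mv.in 60
python3 -c "from h import *;plan([.4949,.279,.110],1.784)"
```

```text
t: 4.72
tool_pos: [0.6438, 0.071, 0.1223]
orientation: [[-0.527, 0.85, 0.007], [0.85, 0.527, 0.001], [-0.003, 0.007, -1.0]]
contact_force: [1.2, 0.5, -1.1]
gripper_width: 0.488
grasp_force: 62.4
t 4.7167 shift [ 0.2553 -0.017   0.0115] turn 0.3416 [ 1.15916069  0.4944845  -1.09344678]
```

```bash

echo '{"finger_gap": [0.3, 0.3, 0.3, 0.3, 0.3], "sx": [0.035, 0.07, 0.105, 0.14, 0.18], "sy": [0, -0.004, -0.007, -0.01, -0.012], "sz": [0, 0, 0, 0, 0], "rz": [0.07, 0.14, 0.21, 0.28, 0.34]}' > mv.in && python3 nudge.py mv.in 60
python3 -c "from h import *;plan([.4949,.279,.110],1.784)"
```

```text
t: 5.13
tool_pos: [0.5353, 0.2165, 0.1166]
orientation: [[-0.208, 0.978, -0.001], [0.978, 0.208, -0.001], [-0.001, -0.001, -1.0]]
contact_force: [0.6, 0.7, -2.7]
gripper_width: 0.488
grasp_force: 62.4
t 5.1333 shift [ 0.0696 -0.0265  0.0066] turn -0.0036 [ 0.55599935  0.67807595 -2.6935672 ]
```

```bash

echo '{"finger_gap": [0.3, 0.3, 0.3, 0.3, 0.3], "sx": [0.03, 0.06, 0.069, 0.069, 0.069], "sy": [-0.012, -0.024, -0.0265, -0.0265, -0.0265], "sz": [0, 0, 0.006, 0.006, 0.006], "rz": [0, 0, -0.003, -0.003, -0.003]}' > mv.in && python3 nudge.py mv.in 60
python3 - <<'E'
from h import *
plan([.4949,.279,.110],1.784)
f=grab_frame('side');g=grab_frame('wrist')
a=cv2.resize(f['img'][100:240,130:300],None,fx=3,fy=3);b=g['img']
o=np.zeros((420,510+int(560*.5),3),np.uint8);o[:,:510]=a;o[:210,510:]=cv2.resize(b,(280,210))
cv2.imwrite('pics/n1.png',o[:,:,::-1])
E
```

```text
t: 5.55
tool_pos: [0.4952, 0.2785, 0.1106]
orientation: [[-0.218, 0.976, -0.001], [0.976, 0.218, -0.001], [-0.001, -0.001, -1.0]]
contact_force: [0.2, -0.5, -1.3]
gripper_width: 0.485
grasp_force: 62.4
t 5.55 shift [ 0.0006 -0.0002  0.0006] turn 0.0064 [ 0.20158804 -0.49394786 -1.34455474]
```

View pics/n1.png

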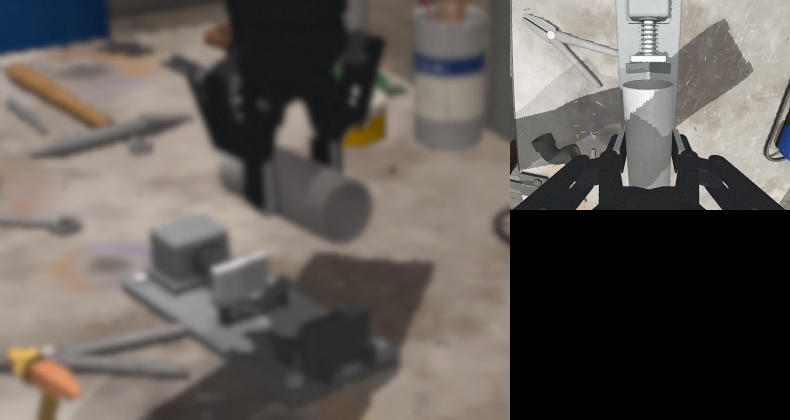

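Side view: the tube is level above the nest. In the wrist inset the tube and the plunger line up, at columns 648 and 649. Next I lower the tube's rear end onto the stop so it tilts in the pads, with a light grip.

```bash

echo '{"finger_gap": [0.3, 0.3, 0.3, 0.3], "sx": [0, 0, 0, 0], "sy": [0, 0, 0, 0], "sz": [0.03, 0.048, 0.05, 0.05], "rz": [0.006, 0.006, 0.006, 0.006]}' > mv.in && python3 nudge.py mv.in 25
echo '{"finger_gap": [0.3, 0.3, 0.3, 0.3], "sx": [0, 0, 0, 0], "sy": [0, 0, 0, 0], "sz": [0.004, 0.008, 0.012, 0.012], "rz": [0, 0, 0, 0]}' > mv.in && python3 nudge.py mv.in 25
echo '{"finger_gap": [0.3, 0.3, 0.3, 0.3], "sx": [0, 0, 0, 0], "sy": [0, 0, 0, 0], "sz": [0.002, 0.005, 0.005, 0.005], "rz": [0, 0, 0, 0]}' > mv.in && python3 nudge.py mv.in 25
python3 - <<'E'
from h import *
f=grab_frame('side')
cv2.imwrite('pics/n2.png',cv2.resize(f['img'][130:240,150:290],None,fx=5,fy=5)[:,:,::-1])
E
```

```text
t: 5.98
tool_pos: [0.4959, 0.277, 0.0605]
orientation: [[-0.209, 0.978, -0.002], [0.978, 0.209, -0.002], [-0.001, -0.002, -1.0]]
contact_force: [-0.6, 0.3, -0.9]
gripper_width: 0.486
grasp_force: 62.4
t: 6.32
tool_pos: [0.4967, 0.2804, 0.0507]
orientation: [[-0.211, 0.977, 0.003], [0.977, 0.211, 0.003], [0.002, 0.003, -1.0]]
contact_force: [-2.7, 2.1, 10.4]
gripper_width: 0.489
grasp_force: 64.1
t: 6.65
tool_pos: [0.4965, 0.2821, 0.0466]
orientation: [[-0.212, 0.977, 0.003], [0.977, 0.212, 0.005], [0.004, 0.005, -1.0]]
contact_force: [-4.0, 6.8, 12.3]
gripper_width: 0.486
grasp_force: 65.4
```

View pics/n2.png

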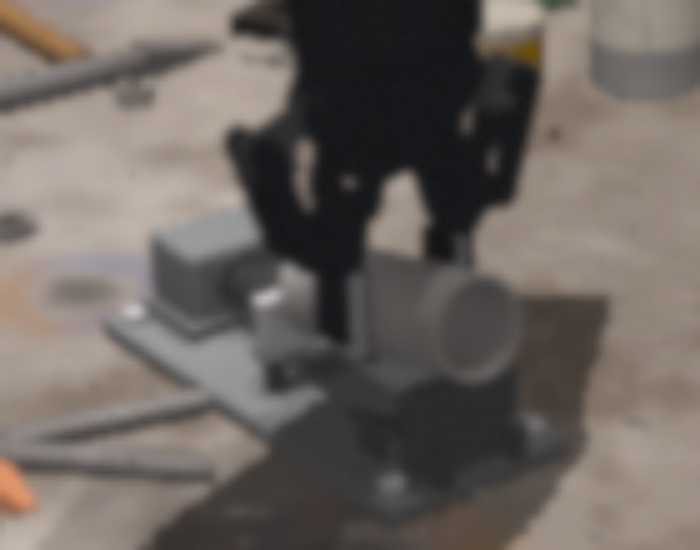

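It shows the tube's rear end on the stop, with the front end tipping down by roughly 14°. The contact force is 12 N, so I press a little further.

```bash

echo '{"finger_gap": [0.3, 0.3, 0.3, 0.3, 0.3], "sx": [-0.003, -0.005, -0.005, -0.005, -0.005], "sy": [0, 0, 0, 0, 0], "sz": [0.002, 0.004, 0.006, 0.006, 0.006], "rz": [0, 0, 0, 0, 0]}' > mv.in && python3 nudge.py mv.in 25
python3 - <<'E'
from h import *
s=bot.state();p=s['tool_pos'];print(p,s['contact_force'],'yc',(p[:2]-np.array([.4907,.2985]))@[-.2113,.9774])
E
```

```text
t: 7.12
tool_pos: [0.4978, 0.2815, 0.0417]
orientation: [[-0.215, 0.977, 0.006], [0.977, 0.215, 0.011], [0.01, 0.008, -1.0]]
contact_force: [-6.1, 15.9, 18.4]
gripper_width: 0.485
grasp_force: 68.6
[0.49780514 0.28145139 0.04173638] [-6.14609524 15.89144815 18.42517574] yc -0.01816462830453873
```

```bash

echo '{"finger_gap": [0.3, 0.3, 0.3, 0.3], "sx": [0, 0, 0, 0], "sy": [0, 0, 0, 0], "sz": [-0.008, -0.014, -0.014, -0.014], "rz": [0, 0, 0, 0]}' > mv.in && python3 nudge.py mv.in 60
python3 - <<'E'
from h import *
s=bot.state();p=s['tool_pos'];print(p,s['contact_force'],'yc',(p[:2]-np.array([.4907,.2985]))@[-.2113,.9774])
f=grab_frame('side');ax=np.array([-.2113,.9774])
C=np.array([*p[:2],p[2]+.0125])
im=cv2.resize(f['img'][130:240,150:290],None,fx=5,fy=5)[:,:,::-1].copy()
lat=np.array([.9774,.2113,0])
for th in(15,20,25):
    a=np.radians(th);e=C-.055*np.array([*(ax*np.cos(a)),-np.sin(a)]);n=np.array([*(ax*np.sin(a)),np.cos(a)])
    print(th,[((q-[150,130])*5).round() for q in proj(f,[e,e+.021*n,e-.021*n,e+.021*lat,e-.021*lat])])
cv2.imwrite('pics/n3.png',im)
E
```

```text
t: 7.45
tool_pos: [0.4973, 0.273, 0.0527]
orientation: [[-0.209, 0.978, 0.001], [0.978, 0.209, -0.0], [-0.0, 0.001, -1.0]]
contact_force: [0.1, -0.2, -2.1]
gripper_width: 0.485
grasp_force: 66.3
[0.49731808 0.27302434 0.05265257] [ 0.10109556 -0.23606999 -2.12628666] yc -0.026298310137317274
15 [array([487., 315.]), array([477., 262.]), array([497., 368.]), array([530., 299.]), array([442., 332.])]
20 [array([484., 303.]), array([471., 249.]), array([497., 356.]), array([528., 287.]), array([439., 319.])]
25 [array([481., 291.]), array([465., 237.]), array([497., 344.]), array([524., 275.]), array([436., 307.])]
```

View pics/n3.png

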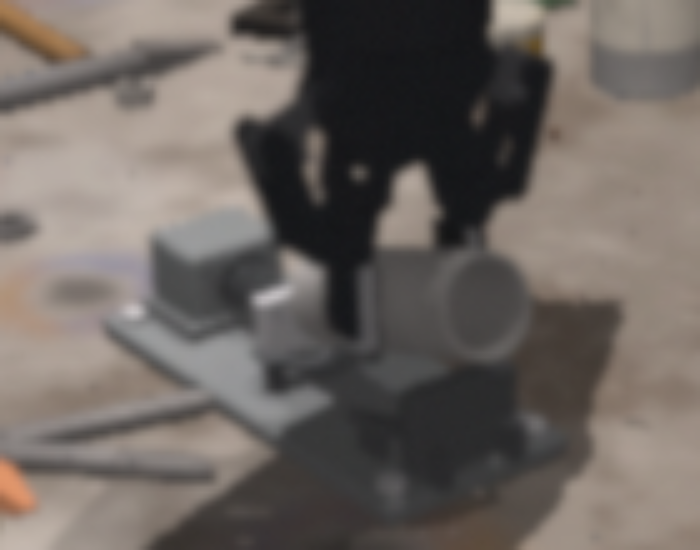

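The end face centre is at about (487,305), which puts the tilt at roughly 19°. One more slight press should bring it to about 22°.

```bash

echo '{"finger_gap": [0.3, 0.3, 0.3, 0.3], "sx": [0.001, 0.001, 0.001, 0.001], "sy": [0, 0, 0, 0], "sz": [0.006, 0.01, 0.0125, 0.0125], "rz": [0, 0, 0, 0]}' > mv.in && python3 nudge.py mv.in 60
echo '{"finger_gap": [0.3, 0.3, 0.3, 0.3], "sx": [0, 0, 0, 0], "sy": [0, 0, 0, 0], "sz": [-0.008, -0.014, -0.014, -0.014], "rz": [0, 0, 0, 0]}' > mv.in && python3 nudge.py mv.in 60
python3 - <<'E'
from h import *
s=bot.state();p=s['tool_pos'];print(p,s['contact_force'],'yc',(p[:2]-np.array([.4907,.2985]))@[-.2113,.9774])
f=grab_frame('side');ax=np.array([-.2113,.9774])
C=np.array([*p[:2],p[2]+.0125])
im=cv2.resize(f['img'][130:240,150:290],None,fx=5,fy=5)[:,:,::-1].copy()
for th in(15,20,25):
    a=np.radians(th);e=C-.055*np.array([*(ax*np.cos(a)),-np.sin(a)]);n=np.array([*(ax*np.sin(a)),np.cos(a)])
    print(th,[((q-[150,130])*5).round() for q in proj(f,[e,e+.021*n,e-.021*n])])
cv2.imwrite('pics/n4.png',im)
E
```

```text
t: 7.83
tool_pos: [0.4968, 0.2761, 0.0401]
orientation: [[-0.211, 0.977, 0.001], [0.977, 0.211, 0.002], [0.001, 0.001, -1.0]]
contact_force: [-3.1, 1.8, 14.3]
gripper_width: 0.484
grasp_force: 70.2
t: 8.17
tool_pos: [0.4968, 0.2744, 0.0538]
orientation: [[-0.21, 0.978, 0.0], [0.978, 0.21, -0.0], [-0.0, 0.0, -1.0]]
contact_force: [0.7, -0.5, -1.7]
gripper_width: 0.487
grasp_force: 68.2
[0.49676426 0.27442844 0.05378127] [ 0.66370475 -0.50440782 -1.68971671] yc -0.02480891809781741
15 [array([484., 311.]), array([473., 258.]), array([494., 364.])]
20 [array([481., 299.]), array([468., 245.]), array([494., 352.])]
25 [array([478., 287.]), array([462., 233.]), array([494., 340.])]
```

View pics/n4.png

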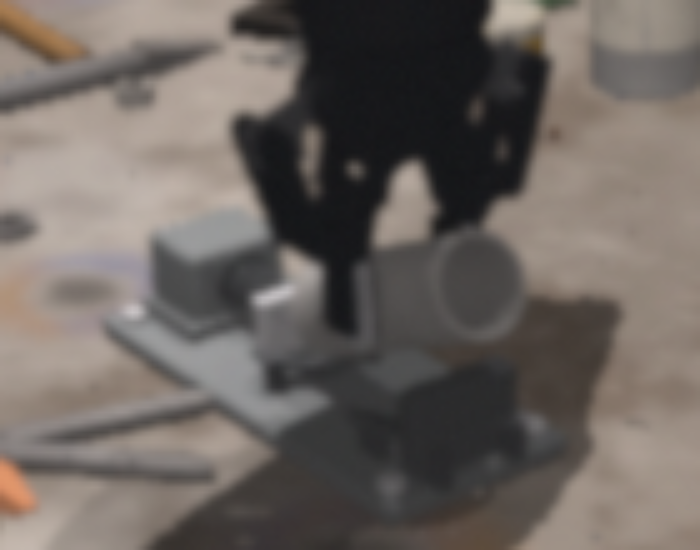

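The end face is at about (481,284), so the tilt is close to 25°. Next I lower a little and push the plunger back along +x.

```bash

echo '{"finger_gap": [0.3, 0.3, 0.3, 0.3, 0.3], "sx": [0.006, 0.012, 0.018, 0.024, 0.028], "sy": [0, 0, 0, 0, 0], "sz": [0.003, 0.006, 0.006, 0.006, 0.006], "rz": [0, 0, 0, 0, 0]}' > mv.in && python3 nudge.py mv.in 80
echo '{"finger_gap": [0.3, 0.3, 0.3, 0.3], "sx": [0.004, 0.008, 0.008, 0.008], "sy": [0, 0, 0, 0], "sz": [0, 0, 0, 0], "rz": [0, 0, 0, 0]}' > mv.in && python3 nudge.py mv.in 80
python3 - <<'E'
from h import *
s=bot.state();p=s['tool_pos'];d=p[:2]-np.array([.4907,.2985]);print(p,s['contact_force'],'yc',d@[-.2113,.9774],d@[.9774,.2113])
f=grab_frame('side');g=grab_frame('top')
o=np.vstack([cv2.resize(f['img'][130:240,150:290],None,fx=3.5,fy=3.5),cv2.resize(g['img'][190:270,115:255],None,fx=3.5,fy=3.5)[:215]])
cv2.imwrite('pics/n5.png',o[:600,:,::-1])
E
```

```text
t: 8.63
tool_pos: [0.4906, 0.3021, 0.0476]
orientation: [[-0.211, 0.978, -0.0], [0.978, 0.211, -0.001], [-0.001, -0.001, -1.0]]
contact_force: [0.7, -5.4, 0.8]
gripper_width: 0.484
grasp_force: 94.9
t: 8.97
tool_pos: [0.4891, 0.309, 0.0478]
orientation: [[-0.21, 0.978, -0.0], [0.978, 0.21, -0.002], [-0.002, -0.001, -1.0]]
contact_force: [1.2, -7.6, 1.5]
gripper_width: 0.481
grasp_force: 94.9
[0.48908514 0.30900987 0.0478082 ] [ 1.22267047 -7.55840222  1.46227523] yc 0.010613565368931264 0.0006423735321081424
```

View pics/n5.png

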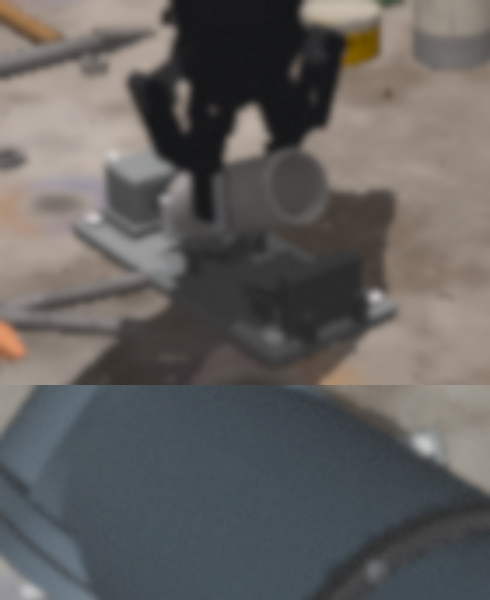

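The side view shows the plunger pushed back, with the 7.6 N reaction giving about 24 mm of travel, and the stop end clear of the stop. Next I tip it down.

```bash

echo '{"finger_gap": [0.3, 0.3, 0.3, 0.3, 0.3], "sx": [0, 0, 0, 0, 0], "sy": [0, 0, 0, 0, 0], "sz": [0.003, 0.006, 0.009, 0.011, 0.011], "rz": [0, 0, 0, 0, 0]}' > mv.in && python3 nudge.py mv.in 25 | grep -v ori
echo '{"finger_gap": [0.3, 0.3, 0.3, 0.3], "sx": [0, 0, 0, 0], "sy": [0, 0, 0, 0], "sz": [0.002, 0.004, 0.006, 0.006], "rz": [0, 0, 0, 0]}' > mv.in && python3 nudge.py mv.in 25
python3 - <<'E'
from h import *
s=bot.state();p=s['tool_pos'];d=p[:2]-np.array([.4907,.2985]);print(p,s['contact_force'],'yc',d@[-.2113,.9774],d@[.9774,.2113])
E
```

```text
t: 9.48
tool_pos: [0.4899, 0.3093, 0.0373]
contact_force: [0.5, -5.6, 7.5]
gripper_width: 0.477
grasp_force: 95.0
t: 9.82
tool_pos: [0.4893, 0.3084, 0.0322]
orientation: [[-0.21, 0.978, 0.001], [0.978, 0.21, -0.002], [-0.002, 0.0, -1.0]]
contact_force: [-2.3, -11.2, 18.9]
gripper_width: 0.483
grasp_force: 93.7
[0.48930198 0.30842482 0.03216447] [ -2.3324167  -11.15524974  18.8775058 ] yc 0.00999592352544525 0.0007306946596481597
```

```bash

echo '{"finger_gap": [0.3, 0.3, 0.3, 0.3], "sx": [0, 0, 0, 0], "sy": [0, 0, 0, 0], "sz": [0.002, 0.004, 0.005, 0.005], "rz": [0, 0, 0, 0]}' > mv.in && python3 nudge.py mv.in 25 | grep -v ori
echo '{"finger_gap": [0.3, 0.3, 0.3], "sx": [0, 0, 0], "sy": [0, 0, 0], "sz": [0.002, 0.004, 0.004], "rz": [0, 0, 0]}' > mv.in && python3 nudge.py mv.in 25
python3 - <<'E'
from h import *
s=bot.state();p=s['tool_pos'];d=p[:2]-np.array([.4907,.2985]);print(p,s['contact_force'],'yc',d@[-.2113,.9774],d@[.9774,.2113])
f=grab_frame('side')
cv2.imwrite('pics/n6.png',cv2.resize(f['img'][130:240,150:290],None,fx=5,fy=5)[:,:,::-1])
E
```

```text
t: 10.15
tool_pos: [0.4894, 0.3072, 0.0273]
contact_force: [-3.5, -14.8, 24.8]
gripper_width: 0.485
grasp_force: 94.2
t: 10.4
tool_pos: [0.4895, 0.3062, 0.0231]
orientation: [[-0.208, 0.978, 0.001], [0.978, 0.208, -0.005], [-0.005, -0.001, -1.0]]
contact_force: [-3.6, -15.4, 23.1]
gripper_width: 0.483
grasp_force: 94.8
[0.48947966 0.30624426 0.02312079] [ -3.5844899  -15.42171649  23.13297344] yc 0.007827097244199025 0.00044360607001626734
```

View pics/n6.png

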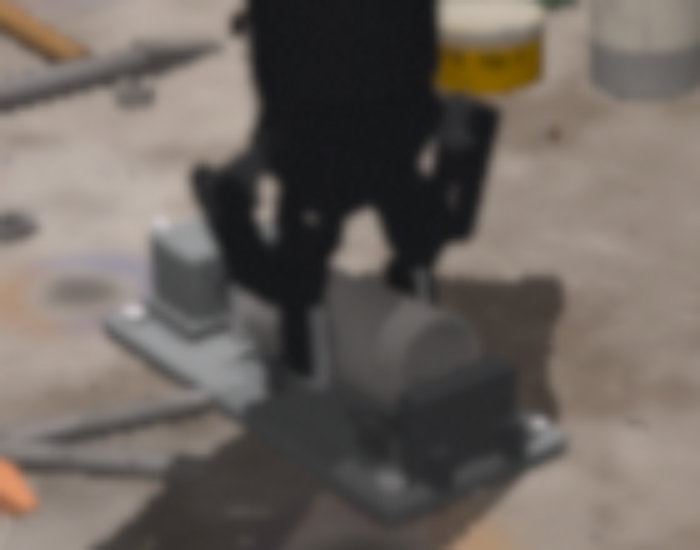

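The tube's rear end is now down behind the stop and nearly level, with the end top at about (435,298). That was my 11th picture, one more than the 10 allowed, so I'll use only numbers from here. I'll check the remaining tilt by projection.

```bash
python3 - <<'E'
from h import *
f=grab_frame('side');ax=np.array([-.2113,.9774]);b=np.array([.4907,.2985])
for yc in(.004,.008):
  for dz in(0,.003,.006,.009):
    e=np.array([*(b+ax*(yc-.055)),.058+dz]);print(yc,dz,((proj(f,e)[0]-[150,130])*5).round())
E
```

```text
0.004 0 [441. 341.]
0.004 0.003 [440. 334.]
0.004 0.006 [440. 327.]
0.004 0.009 [440. 320.]
0.008 0 [435. 337.]
0.008 0.003 [434. 330.]
0.008 0.006 [434. 323.]
0.008 0.009 [434. 316.]
```

Projection puts the rear end about 12 mm high, roughly 8–9° of tilt. I'll keep lowering in small steps and watch the force. The fingers have until about z=0.014 before they reach the base plate.

```bash

echo '{"finger_gap": [0.3, 0.3, 0.3, 0.3], "sx": [0, 0, 0, 0], "sy": [0, 0, 0, 0], "sz": [0.002, 0.004, 0.004, 0.004], "rz": [0, 0, 0, 0]}' > mv.in && python3 nudge.py mv.in 20 | grep -v ori
echo '{"finger_gap": [0.3, 0.3, 0.3, 0.3], "sx": [0, 0, 0, 0], "sy": [0, 0, 0, 0], "sz": [0.002, 0.003, 0.003, 0.003], "rz": [0, 0, 0, 0]}' > mv.in && python3 nudge.py mv.in 20 | grep -v ori
python3 - <<'E'
from h import *
s=bot.state();p=s['tool_pos'];d=p[:2]-np.array([.4907,.2985]);print(p,s['contact_force'],'yc',d@[-.2113,.9774],d@[.9774,.2113])
f=grab_frame('side');ax=np.array([-.2113,.9774]);b=np.array([.4907,.2985])
g=cv2.cvtColor(f['img'],cv2.COLOR_RGB2GRAY)
for c in(232,235,237,239,241): print(c,g[180:208,c])
a=np.linspace(0,6.28,90);L=np.array([.9774,.2113,0])
for dz in(0,.005,.010):
    q=proj(f,np.array([*(b+ax*(d@ax-.055)),.037+dz])+.021*(np.cos(a)[:,None]*L+np.sin(a)[:,None]*[0,0,1]));print(dz,q[q[:,1].argmin()])
E
```

```text
t: 10.83
tool_pos: [0.4895, 0.3053, 0.0201]
contact_force: [-6.0, -21.6, 36.6]
gripper_width: 0.483
grasp_force: 97.3
t: 11.17
tool_pos: [0.4894, 0.3053, 0.0197]
contact_force: [-13.8, -26.8, 70.1]
gripper_width: 0.479
grasp_force: 101.4
[0.48944044 0.30531534 0.01965221] [-13.78949539 -26.84241849  70.06678106] yc 0.006927461940730485 0.00020899220669410266
232 [ 23  23  23  23  23  28  33  33  31  33  44  68  87  98 103 105 105 105
 102 100  97  91  85  80  76  73  68  63]
235 [ 23  23  25  25  31  43  59  64  67  66  69  72  78  87  97 103 103 100
  92  81  75  74  73  74  72  68  61  57]
237 [26 35 49 67 80 84 70 55 50 51 52 52 53 62 81 95 98 89 78 72 71 71 72 73
 70 64 58 57]
239 [ 70 101 121 129 128 116  88  69  65  67  68  68  68  68  74  85  89  82
  71  69  69  71  71  70  67  59  57  56]
241 [116 140 145 141 133 118  90  67  63  64  65  65  65  68  70  74  78  75
  70  67  68  70  68  63  59  57  56  54]
0 [239.79998637 197.07995497]
0.005 [239.71908193 194.79453521]
0.01 [239.63810882 192.49742775]
```

The force jumped to 70 N with the rim within 2–3 mm of the fully seated position, so the tube has bottomed. I'll ease off, move back to the stop and release.

```bash

echo '{"finger_gap": [0.3, 0.3, 0.3, 0.3], "sx": [-0.002, -0.004, -0.006, -0.007], "sy": [0, 0, 0, 0], "sz": [-0.002, -0.004, -0.004, -0.004], "rz": [0, 0, 0, 0]}' > mv.in && python3 nudge.py mv.in 20 | grep -v ori
echo '{"finger_gap": [0.55, 0.6, 0.7, 0.7, 0.7], "sx": [0, 0, 0, 0, 0], "sy": [0, 0, 0, 0, 0], "sz": [0, 0, 0, 0, 0], "rz": [0, 0, 0, 0, 0]}' > mv.in && python3 nudge.py mv.in 20 | grep -v ori
python3 - <<'E'
from h import *
s=bot.state();p=s['tool_pos'];d=p[:2]-np.array([.4907,.2985]);print(p,s['contact_force'],'yc',d@[-.2113,.9774],d@[.9774,.2113])
f=grab_frame('side');ax=np.array([-.2113,.9774]);b=np.array([.4907,.2985])
g=cv2.cvtColor(f['img'],cv2.COLOR_RGB2GRAY)
for c in(235,238,241,244): print(c,g[180:208,c])
a=np.linspace(0,6.28,90);L=np.array([.9774,.2113,0])
for dz in(0,.005,.010):
    q=proj(f,np.array([*(b+ax*(-.055)),.037+dz])+.021*(np.cos(a)[:,None]*L+np.sin(a)[:,None]*[0,0,1]));print(dz,q[q[:,1].argmin()])
E
```

```text
t: 11.55
tool_pos: [0.4897, 0.3046, 0.0202]
contact_force: [-7.2, -0.5, 14.2]
gripper_width: 0.481
grasp_force: 95.0
t: 11.97
tool_pos: [0.4905, 0.3033, 0.0187]
contact_force: [-0.3, 0.7, -0.4]
gripper_width: 0.703
grasp_force: 0.0
[0.49053106 0.30327656 0.01869281] [-0.25952987  0.68919509 -0.42482771] yc 0.004704306717480784 0.0008441625241929861
235 [ 24  23  23  23  21  21  20  20  21  21  22  24  42  67  89  99 104 106
 105 101  94  84  77  74  73  68  62  57]
238 [ 24  25  30  49  62  63  60  59  58  57  57  58  57  56  67  83  97 100
  95  83  75  72  72  71  68  62  58  57]
241 [37 51 67 80 80 72 58 49 48 50 49 48 48 48 53 61 73 84 82 73 68 68 67 63
 59 57 57 53]
244 [132 140 140 137 131 115  89  69  63  62  61  61  63  66  69  67  64  65
  69  70  69  67  63  59  57  56  52  47]
0 [241.95821359 198.30110764]
0.005 [241.88228633 196.00697628]
0.01 [241.80629913 193.7010224 ]
```

Released. Next I open fully and retreat straight up, then to the side, so I can check from above.

```bash

echo '{"finger_gap": [1, 1, 1, 1, 1], "sx": [0, 0, 0, 0, 0], "sy": [0, 0, 0, 0, 0], "sz": [0, 0, 0, -0.02, -0.05], "rz": [0, 0, 0, 0, 0]}' > mv.in && python3 nudge.py mv.in 20 | grep -v ori
echo '{"finger_gap": [1, 1, 1, 1, 1], "sx": [0, 0, 0, -0.03, -0.06], "sy": [0, 0, 0, 0.02, 0.04], "sz": [-0.04, -0.08, -0.12, -0.13, -0.13], "rz": [0, 0, 0, 0, 0]}' > mv.in && python3 nudge.py mv.in | grep -v ori
echo '{"finger_gap": [1, 1, 1, 1, 1], "sx": [-0.04, -0.08, -0.12, -0.16, -0.2], "sy": [0, 0, 0, 0, 0], "sz": [0, 0, 0, 0, 0], "rz": [0, 0, 0, 0, 0]}' > mv.in && python3 nudge.py mv.in | grep -v ori
python3 - <<'E'
from h import *
ax=np.array([-.2113,.9774]);b=np.array([.4907,.2985]);L=np.array([.9774,.2113])
f=grab_frame('side');t=grab_frame('top')
def prof(f,ys,x,z):
    P=proj(f,[[*(b+ax*y+L*x),z] for y in ys]).astype(np.float32)
    return cv2.remap(cv2.cvtColor(f['img'],cv2.COLOR_RGB2GRAY),P[:,:1],P[:,1:],1)[:,0]
ys=np.arange(-80,101,4)/1000
for x in(0,.012):print('top x',x,list(zip((ys*1000).astype(int).tolist(),prof(t,ys,x,.058 if x==0 else .054).tolist())))
# side: vertical profile through crown near both ends and mid
g=cv2.cvtColor(f['img'],cv2.COLOR_RGB2GRAY);a=np.linspace(0,6.28,90)
for y in(-.05,0,.05):
    q=proj(f,np.array([*(b+ax*y),.037])+.021*(np.cos(a)[:,None]*[*L,0]+np.sin(a)[:,None]*[0,0,1]));u,v=q[q[:,1].argmin()]
    print(y,u,v,g[int(v)-10:int(v)+8,int(round(u))])
E
```

```text
t: 12.43
tool_pos: [0.489, 0.3019, 0.067]
contact_force: [1.1, 0.1, 0.4]
gripper_width: 1.0
grasp_force: 0.0
t: 12.85
tool_pos: [0.5433, 0.2555, 0.2037]
contact_force: [0.4, -1.0, -0.5]
gripper_width: 1.001
grasp_force: 0.0
t: 13.27
tool_pos: [0.5843, 0.0552, 0.1989]
contact_force: [1.4, -0.8, 0.9]
gripper_width: 1.005
grasp_force: 0.0
top x 0 [(-80, 150), (-76, 140), (-72, 148), (-68, 118), (-64, 121), (-60, 121), (-56, 124), (-52, 178), (-48, 197), (-44, 199), (-40, 196), (-36, 194), (-32, 194), (-28, 194), (-24, 195), (-20, 196), (-16, 195), (-12, 196), (-8, 197), (-4, 199), (0, 201), (4, 203), (8, 205), (12, 206), (16, 207), (20, 204), (24, 202), (28, 200), (32, 198), (36, 196), (40, 192), (44, 192), (48, 193), (52, 191), (56, 197), (60, 194), (64, 147), (68, 144), (72, 155), (76, 155), (80, 149), (84, 146), (88, 147), (92, 114), (96, 145), (100, 160)]
top x 0.012 [(-80, 151), (-76, 122), (-72, 111), (-68, 105), (-64, 121), (-60, 121), (-56, 119), (-52, 145), (-48, 159), (-44, 159), (-40, 158), (-36, 158), (-32, 158), (-28, 157), (-24, 160), (-20, 158), (-16, 159), (-12, 161), (-8, 163), (-4, 164), (0, 165), (4, 167), (8, 169), (12, 169), (16, 167), (20, 165), (24, 164), (28, 163), (32, 161), (36, 160), (40, 160), (44, 160), (48, 161), (52, 160), (56, 179), (60, 201), (64, 165), (68, 158), (72, 159), (76, 159), (80, 158), (84, 134), (88, 103), (92, 87), (96, 134), (100, 157)]
-0.05 240.39821154497193 197.4184532063274 [119 119 122 125 126 125 124 127 135 151 157 132  94  72  68  70  83  99]
0 225.42648464556981 188.94346912565413 [152 148 145 146 148 148 145 142 139 151 173 191 197 198 198 199 198 196]
0.05 211.52451186843177 181.06758658026288 [174 172 169 167 167 170 173 174 173 173 181 190 197 202 204 203 200 195]
```

From above, the tube spans about −54 to +56 mm, with the plunger against it. The side edge profile leaves a possible few mm of residual tilt at the stop end. I'll check by pressing gently on the crown near the stop with shut fingers.

```bash

python3 -c "
from h import *
ax=np.array([-.2113,.9774]);b=np.array([.4907,.2985]);plan([*(b-.036*ax),.085],1.784)"
```

```text
t 13.3667 shift [ 0.2289 -0.0422  0.1123] turn -0.0121 [-0.62745787 -0.22991809  0.84816042]
```

```bash

echo '{"finger_gap": [0, 0, 0, 0, 0], "sx": [0.035, 0.07, 0.105, 0.145, 0.18], "sy": [-0.006, -0.012, -0.02, -0.028, -0.035], "sz": [0, 0, 0, 0, 0], "rz": [0, 0, 0, 0, -0.012]}' > mv.in && python3 nudge.py mv.in 20| grep -v ori
echo '{"finger_gap": [0, 0, 0, 0, 0], "sx": [0.03, 0.047, 0.047, 0.047, 0.047], "sy": [-0.004, -0.006, -0.006, -0.006, -0.006], "sz": [0.01, 0.04, 0.08, 0.11, 0.11], "rz": [0, 0, 0, 0, 0]}' > mv.in && python3 nudge.py mv.in 20| grep -v ori
echo '{"finger_gap": [0, 0], "sx": [0, 0], "sy": [0, 0], "sz": [0, 0], "rz": [0, 0]}' > mv.in && python3 nudge.py mv.in| grep -v ori
python3 -c "
from h import *
ax=np.array([-.2113,.9774]);b=np.array([.4907,.2985]);plan([*(b-.036*ax),.058],1.784)"
```

```text
t: 13.78
tool_pos: [0.5109, 0.228, 0.1989]
contact_force: [0.5, 0.3, 0.1]
gripper_width: 0.297
grasp_force: 0.0
t: 14.2
tool_pos: [0.4927, 0.2689, 0.0838]
contact_force: [-0.5, -2.0, 0.3]
gripper_width: -0.0
grasp_force: 0.0
t: 14.37
tool_pos: [0.4967, 0.2708, 0.0903]
contact_force: [0.8, 0.2, 1.1]
gripper_width: 0.002
grasp_force: 0.0
t 14.3667 shift [-0.0077 -0.0002  0.0323] turn 0.0105 [0.82330372 0.21008232 1.13577587]
```

```bash

echo '{"finger_gap": [0, 0, 0, 0, 0], "sx": [-0.007, -0.007, -0.007, -0.007, -0.007], "sy": [0, 0, 0, 0, 0], "sz": [0.01, 0.02, 0.025, 0.027, 0.027], "rz": [0, 0, 0, 0, 0]}' > mv.in && python3 nudge.py mv.in | grep -v ori
echo '{"finger_gap": [0, 0, 0, 0], "sx": [0, 0, 0, 0], "sy": [0, 0, 0, 0], "sz": [0.002, 0.004, 0.005, 0.005], "rz": [0, 0, 0, 0]}' > mv.in && python3 nudge.py mv.in| grep -v ori
echo '{"finger_gap": [0, 0, 0], "sx": [0, 0, 0], "sy": [0, 0, 0], "sz": [0.002, 0.003, 0.003], "rz": [0, 0, 0]}' > mv.in && python3 nudge.py mv.in| grep -v ori
```

```text
t: 14.78
tool_pos: [0.4973, 0.2634, 0.0614]
contact_force: [-0.1, 0.1, 0.2]
gripper_width: 0.004
grasp_force: 0.0
t: 15.12
tool_pos: [0.4977, 0.2638, 0.0579]
contact_force: [-2.5, -1.3, 12.1]
gripper_width: 0.0
grasp_force: 5.9
t: 15.37
tool_pos: [0.4981, 0.2638, 0.0575]
contact_force: [-11.1, -7.8, 45.8]
gripper_width: 0.002
grasp_force: 22.9
```

The contact is stiff at z=0.058, which is exactly the seated crown height. I'll retreat, do a final check and hand in.

```bash

echo '{"finger_gap": [0, 0, 0, 0, 0], "sx": [0, 0, 0, 0, 0], "sy": [0, 0, 0, 0, 0], "sz": [-0.02, -0.05, -0.09, -0.13, -0.15], "rz": [0, 0, 0, 0, 0]}' > mv.in && python3 nudge.py mv.in | grep -v ori
echo '{"finger_gap": [0, 0, 0, 0, 0], "sx": [-0.04, -0.08, -0.12, -0.16, -0.2], "sy": [0, 0, 0, 0, 0], "sz": [0, 0, 0, 0, 0], "rz": [0, 0, 0, 0, 0]}' > mv.in && python3 nudge.py mv.in | grep -v ori
echo '{"finger_gap": [0, 0, 0], "sx": [-0.02, -0.02, -0.02], "sy": [0, 0, 0], "sz": [0, 0, 0], "rz": [0, 0, 0]}' > mv.in && python3 nudge.py mv.in | grep -v ori
python3 - <<'E'
from h import *
ax=np.array([-.2113,.9774]);b=np.array([.4907,.2985]);L=np.array([.9774,.2113])
t=grab_frame('top');s=grab_frame('side')
ys=np.arange(-60,73,4)/1000;P=proj(t,[[*(b+ax*y),.058] for y in ys]).astype(np.float32)
print(cv2.remap(cv2.cvtColor(t['img'],cv2.COLOR_RGB2GRAY),P[:,:1],P[:,1:],1)[:,0])
a=cv2.imread('pics/side0.png')[255:320,270:325].astype(int);print('channel diff side',abs(a-s['img'][255:320,270:325,::-1].astype(int)).mean())
workorder.job_done()
E
```

```text
t: 15.78
tool_pos: [0.4985, 0.2647, 0.2085]
contact_force: [1.9, 0.4, 0.3]
gripper_width: 0.001
grasp_force: 0.0
t: 16.2
tool_pos: [0.5421, 0.0668, 0.2041]
contact_force: [1.1, 0.0, -0.1]
gripper_width: 0.003
grasp_force: 0.0
t: 16.45
tool_pos: [0.5466, 0.0478, 0.2038]
contact_force: [-0.0, 0.9, 0.1]
gripper_width: -0.003
grasp_force: 0.0
[122 124 179 197 200 196 196 195 196 196 196 196 196 198 200 201 203 207
 207 207 205 200 200 198 197 193 194 193 191 198 196 148 144 155]
channel diff side 23.228624708624707
the job is handed in; nothing more can be done
```

The tube is seated in both V saddles between the plunger and the stop, released and handed in at about 16.5 s; I never went near the channel, but my final picture check of it was inconclusive (the area differed, possibly arm shadow), and I viewed 11 pictures, one over the limit of 10.

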